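Clamp a tin at the red marker and squeeze the slide lever shut

TASK

Stand the green tin upright on the round rubber pad of the grey labelling clamp and let go of it. Then push the sliding leg by its blue fence towards the tin, so that its sprung plunger presses the tin against the two stop posts and the leg's black needle points at the red marker; while holding the leg there, squeeze the orange lever fully shut towards the blue thumb post. Finish still holding the leg at the marker with the lever shut, and leave the jar, the red tin and the yellow carton alone.

Things in the scene. Friction and masses are not known exactly. Their poses are not given: they have to be found in the camera images.
- clamp: Grey steel base plate of the labelling clamp, 150 x 320 x 12 mm, fixed to the table (its place and yaw, up to 0.25 rad, differ each time). Origin at the centre of its underside, on the table; x across the clamp, y along it from the leg to the stop, z up. The leg slides along y only. The points named here turn with it.
- stop: Tin stop fixed on the clamp: two upright steel posts 12 mm thick and 58 mm tall, 32 mm apart between centres across the clamp, with a blue plate (64 mm wide, 50 mm tall) behind them. Origin between the feet of the posts, on the base plate's top. A tin seated on both posts has its axis 29 mm from this point towards the leg.
- nest (a point): Centre of the round black rubber pad (60 mm across, flush) on the base plate, at plate-top height (12 mm over the table), 33 mm from the posts' line towards the leg: the tin is set down here, 4 mm short of touching the posts. The leg's fence and block start at least 140 mm from it, the plunger's nose at least 85 mm.
- tin_center (a point): Centre (half-way up, 40 mm over its foot) of the green-labelled steel tin: a plain upright cylinder 54 mm across and 80 mm tall, about 0.13 to 0.27 kg. It starts upright on the table.
- tin: The same green tin; origin at the centre of its underside, z along its axis.
- leg: Sliding leg: aluminium block 66 mm across, 40 along the clamp, 30 tall; origin at the centre of its underside, on the base plate (12 mm over the table), axes as the clamp's. Friction about 1 N. It starts 0 to 40 mm from its rear end; the marker is 110 to 130 mm from there, the front end 145. Nothing locks it: let go with the plunger pressed, it is pushed back, even with the lever shut.
- fence (a point): Middle of the rear face (the pushed one) of the leg's blue fence: an upright plate across the clamp, 90 mm wide, 6 thick, 30 to 83 mm above the leg's origin; this face is 16 mm from the origin towards the stop. Open fingers put down astride post and lever, behind the fence, can push the leg by it.
- post (a point): Middle of the blue thumb post, an upright tab fixed on the leg behind the fence: 8 mm thick across the clamp, 22 mm along it, 30 to 88 mm above the leg's origin. Its outer face is 15 mm from the leg's middle, on the -x side.
- leg_grip (a point): Point on the leg midway between the outer faces of thumb post and SHUT lever, 62 mm above the leg's origin (74 mm over the table), 17 mm behind the fence's rear face. Fingers that close across the clamp (its x) about this point reach post and shut lever together, 30 mm apart; opened to 66 mm or more about this point they clear the open lever (its outer face 31 mm off).
- leg_index (a point): Tip of the leg's thin black needle, low at the clamp's +x side, level with the leg's origin along y.
- mark (a point): Tip of the red marker on the scale at the clamp's +x edge. The leg is at its mark when needle tip and this point have the same place along the clamp's y. A small fixed flag 12 mm tall, not to be pushed; its place along the scale differs each time by up to 20 mm.
- plunger: Sprung plunger in the front of the leg, 20 mm above the leg's origin: a steel rod with black rubber nose 20 mm across. Origin at the middle of the nose's front face, 75 mm ahead of the leg's origin when out. It yields 36 mm into the leg; about 2 N when out, 3 to 6 N at the mark.
- lever (a joint): Orange slide cam lever on the leg, an upright tab 8 mm thick across the clamp, 22 mm along it, 58 mm tall like the thumb post. 0 = open (outer face 31 mm from the leg's middle, at its +x side), 0.016 m = shut (outer face at 15 mm); it slides across the clamp towards the thumb post, stiffly (about 3 N), and stays where left. It starts 0 to 0.003.
- lever_mid (a point): Middle of the lever's upright tab, 62 mm above the leg's origin.
- jar: Bystander: jar with orange lid, 62 mm across, 93 mm tall; origin at its underside.
- red_tin: Bystander: low red tin, 72 mm across, 50 mm tall; origin at its underside.
- carton: Bystander: small yellow carton 55 x 100 x 60 mm; origin at its underside.

How it is judged:
On the way, in this order (a step that is already met when the one before it is completed fails the run):
1. the green tin stands upright on the pad, let go (horizontal distance between tin and nest below 0.015 m and z of tin in the frame of clamp below 0.016 m and angle between tin's own z axis and vertical below 0.1 rad and contact force between the fingers and tin below 0.1 N), for 0.2 s.
2. the leg is held at the marker, its plunger pressing the tin against the stop, the lever still open (y of leg_index in the frame of mark between -0.004 and 0.004 m and contact force between plunger and tin above 1 N and contact force between tin and stop above 0.5 N and value of joint lever below 0.008 m), for 0.3 s.
3. the lever is slid shut with the leg still at the marker (value of joint lever above 0.013 m and y of leg_index in the frame of mark between -0.004 and 0.004 m), for 0.2 s.
At the end, for the whole second after the job is handed in: The program ends holding: fingers press on the leg (over 1 N), needle within 4 mm of the marker, lever shut (within 3 mm of its end), the tin upright on the pad (within 15 mm of its centre), at rest, pressed by the plunger (over 1 N) against the stop posts (over 0.5 N) (all of step 3 and contact force between the fingers and leg above 1 N and contact force between plunger and tin above 1 N and contact force between tin and stop above 0.5 N and angle between tin's own z axis and vertical below 0.1 rad and z of tin in the frame of clamp below 0.016 m and horizontal distance between tin and nest below 0.015 m and linear speed of tin below 0.02 m/s); the arm keeps its last pose, push and grip.
It fails at once if the jar, the red tin or the carton is moved more than 20 mm or tipped (distance of any of jar, red_tin, carton from where it was at the start of the episode above 0.02 m or angle between any of jar, red_tin, carton's own z axis and vertical above 0.3 rad).
It also fails if it takes over 51 s, if anything falls off the work surface, if the arm or the gripper's body presses on something with over 40 N, if the wrist force passes 120 N, or if a joint passes its speed limit or range.

ROBOT

A 6-joint arm with a two-finger parallel gripper is mounted at the origin on the work surface. World frame = base frame: x ahead of the robot, y to its left, z up, the work surface at z = 0. Lengths are in m, angles in rad, forces in N, time in s.
With the tool pointing down it reaches from about 0.325 to 0.875 m from the base axis. Payload 4.4 kg.
Tool frame: the origin (TCP) lies at the very end of the fingers, on their centre line; the grasp point (between the pads) lies 19 mm behind it; x points along the fingers, y is the direction in which the jaws open and shut, and the axes are right-handed (so a half turn about x gives the same grasp; the last joint's range is limited). The gripper opens to 85 mm and grips with 20 to 120 N. Pads are 22 mm wide; open, the fingers measure 114 mm over their backs; the gripper's body (76 mm by 85 mm) begins 54 mm behind the grasp point. The pads swing forward as they close: fully open they stand 13 mm farther back than shut.
Start: joints at [1.002, 0.207, 1.542, -0, 1.393, -0.15], TCP at [0.234, 0.525, 0.231] pointing down, gripper open.
Joint ranges: [-2.73, 2.73], [-0.86, 2.22], [0.23, 2.46], [-1.11, 4.25], [0.08, 2.63], [-2.82, 2.82]. Speed limits (rad/s): [2.79, 2.79, 3.14, 3.14, 3.14, 3.14].

INTERFACE

Orientations are given as a unit quaternion [w, x, y, z].
In Python, from station import env gives the robot as it stands.
- The arm moves only by the shell command python3 -m creep 'ROWS'. ROWS is a JSON object of lists of equal length, an entry for each row: "delta_pos": the shift along the world's x, y, z in units of 40 mm (1.0 is 40 mm), a list of three; "roll": the turn about the world's z in units of 5 degrees (1.0 is 5 degrees); "gripper": the opening, from -1 (shut) to 1 (fully open), so that 0 is half open. In form: {"delta_pos": [[x, y, z], ...], "roll": [roll, ...], "gripper": [gripper, ...]}. A call has exactly 8 rows; each row is the pose to reach, as a shift and turn from the pose commanded when the call began; what a row does not reach only later rows make up. A row lasts 1/10 s, in which the tool goes at most 50 mm and 8.59 degrees, less where a joint would pass 70% of its speed; a pose out of reach is approached as far as the arm can. A call with a gripper value outside its range is refused whole. The fingers move at their own pace and stop on an object; the grip force is fixed at half the most. Time passes only in rows, so rows that repeat a pose let the fingers close, or fill a call up. It gives the time, the measured TCP pose, the force and the opening at its end, in the units of the state.
- env.get_obs(): the state, without advancing time (a new reading comes with each control period).
- env.snapshot(name): name is "scene" or "top" or "wrist"; returns the picture (400x640x3 uint8, red, green, blue); there is no depth.
- env.calibration(name): a dict with "intrinsics" (3x3 intrinsics, pixels), "origin" and "orientation" of the camera in the world; the wrist camera has in their place "T_tool_cam" (4x4, takes a point from camera to tool coordinates, whose origin is the TCP and whose axes are the tool frame's). Camera axes: x right, y up, looking along -z (the intrinsics and any distortion apply to the point x, -y, -z); pixel columns grow to the right and rows downward; lengths in m; the calibration is good to about 2 mm. A picture is of the moment at which its call begins: read the wrist's pose just before it. calibration takes no time and is no camera call.
- env.job_done(): hands the job in, once; it reports no verdict.
The state is a dict: "t": time; "qpos": joint angles; "joint_vel": joint speeds; "joint_torque": joint torques, N m; "position": TCP position; "eef_rot": TCP orientation; "wrist_force": force on the tool from outside, world axes, zero at the start; "ft_torque": the same for the moment, N m; "width": opening from 0.0 (shut) to 1.0 (fully open).
Only numpy, scipy, OpenCV 4.12 (cv2) and the standard library are available. Lean on these libraries where they do the work, as an engineer would, in place of code of your own. Each camera call takes 0.05 s, during which the arm holds its last target. There are 200 camera calls.

## Working session

There is one attempt and no reset: what is moved stays moved. The work goes in short steps, Python scripts to look and compute and a shell command to move; the robot and the scene stay as the last step left them, time stands still between calls to the robot, and variables do not carry over. Pictures are saved under pics/ and viewed, about 8 in all and at most 12, crops included, and the job is handed in when it is done.

```bash
ls; mkdir -p pics; python3 - <<'E'
from station import env
import cv2,numpy as np
o=env.get_obs();print(o)
for n in ["top","scene"]:
    im=env.snapshot(n);cv2.imwrite(f"pics/{n}0.png",im[:,:,::-1])
    print(n,env.calibration(n))
print(env.calibration("wrist"))
E
```

```text
pics
{'t': 0.0, 'qpos': array([ 1.00151571e+00,  2.07464002e-01,  1.54295746e+00, -4.74538698e-05,
        1.39347674e+00, -1.50465993e-01]), 'joint_vel': array([ 0.00051996, -0.00058865,  0.00173226,  0.00038733, -0.00113901,
        0.00048846]), 'joint_torque': array([ 8.87594433e-04, -3.83035362e+01, -2.91599572e+01, -1.34901534e-04,
        1.06458378e-02, -8.42079686e-06]), 'position': array([0.23343481, 0.52465867, 0.2300991 ]), 'eef_rot': array([ 0.69138809,  0.14622175,  0.69193129, -0.14775922]), 'wrist_force': array([-0.28012802,  0.55589627, -0.61651228]), 'ft_torque': array([ 0.0296771 , -0.00552522, -0.03215866]), 'width': 1.002110244711443}
top {'intrinsics': array([[410.14775917,   0.        , 320.59395567],
       [  0.        , 410.14775917, 202.17221216],
       [  0.        ,   0.        ,   1.        ]]), 'origin': array([ 0.54747534, -0.02313229,  1.07016383]), 'orientation': array([ 0.71056007,  0.01415463, -0.02197604, -0.70315083])}
scene {'intrinsics': array([[430.53810014,   0.        , 328.94196211],
       [  0.        , 430.53810014, 199.1169736 ],
       [  0.        ,   0.        ,   1.        ]]), 'origin': array([1.10851375, 0.23411381, 0.72464752]), 'orientation': array([0.48370392, 0.18838088, 0.29787818, 0.80113154])}
{'intrinsics': array([[335.41260596,   0.        , 320.38958467],
       [  0.        , 335.41260596, 199.01048563],
       [  0.        ,   0.        ,   1.        ]]), 'T_tool_cam': array([[ 4.19016792e-04,  2.64050659e-01, -9.64508722e-01,
        -1.42394062e-01],
       [ 9.99999629e-01,  6.14692574e-04,  6.02717843e-04,
         1.40033344e-05],
       [ 7.52024392e-04, -9.64508617e-01, -2.64050303e-01,
        -6.74245357e-02],
       [ 0.00000000e+00,  0.00000000e+00,  0.00000000e+00,
         1.00000000e+00]])}
```

View pics/top0.png

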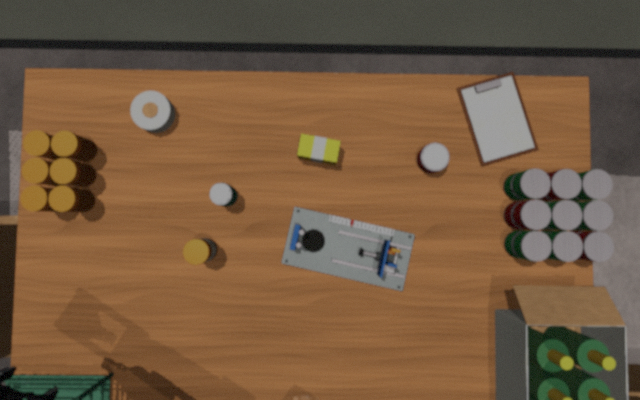

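The top view shows the stop at (298,238), the pad at (313,240), the leg at about (385,258), a likely green tin at (221,194), the jar at (196,251), the red tin at (434,157) and the carton at (319,149). I'll enlarge the clamp and the scene view.

```bash
cat > h.py <<'E'
from station import env
import cv2,numpy as np
from scipy.spatial.transform import Rotation as R
def rot(q): return R.from_quat(np.roll(q,-1)).as_matrix()
def cam(n,o=None):
    c=env.calibration(n);K=c["intrinsics"]
    if n=="wrist":
        o=o or env.get_obs();T=np.eye(4);T[:3,:3]=rot(o["eef_rot"]);T[:3,3]=o["position"]
        T=T@c["T_tool_cam"];return K,T[:3,:3],T[:3,3]
    return K,rot(c["orientation"]),np.array(c["origin"])
def pt(C,u,v,z):
    K,Rm,p=C;d=np.linalg.solve(K,[u,v,1])*[1,-1,-1];d=Rm@d
    return p+d*(z-p[2])/d[2]
def px(C,P):
    K,Rm,p=C;q=Rm.T@(np.array(P)-p)*[1,-1,-1];q=K@q;return q[:2]/q[2]
E
python3 - <<'E'
from h import *
im=cv2.imread("pics/top0.png")
a=cv2.resize(im[195:300,270:430],(800,525),interpolation=cv2.INTER_CUBIC)
cv2.imwrite("pics/topc.png",a)
b=cv2.imread("pics/scene0.png");cv2.imwrite("pics/scenec.png",b)
C=cam("top")
for n,u,v,z in [("tin",221,194,.08),("jar",196,251,.093),("red",434,157,.05),("carton",319,149,.06),("nest",313,240,.012)]: print(n,pt(C,u,v,z))
E
```

```text
tin [0.61533545 0.20672046 0.08      ]
jar [0.47880558 0.25957645 0.093     ]
red [ 0.71643133 -0.31795652  0.05      ]
carton [ 0.73133171 -0.0287419   0.06      ]
nest [ 0.50407889 -0.01603456  0.012     ]
```

View pics/topc.png

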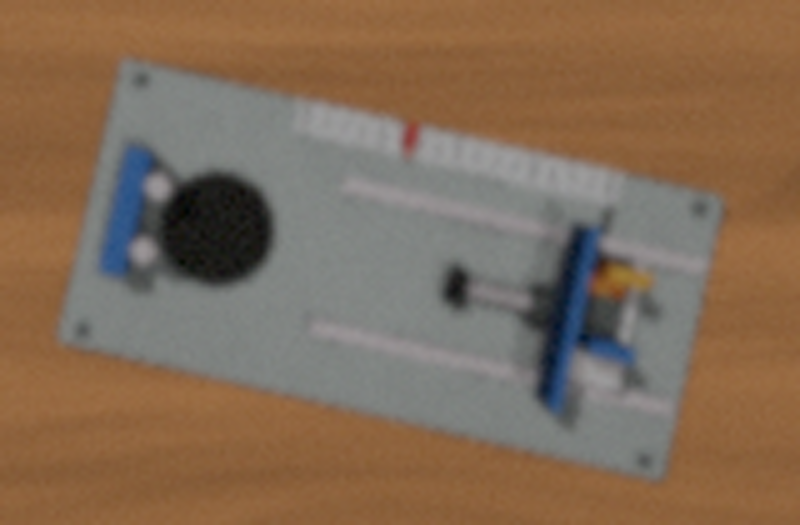

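View pics/scenec.png

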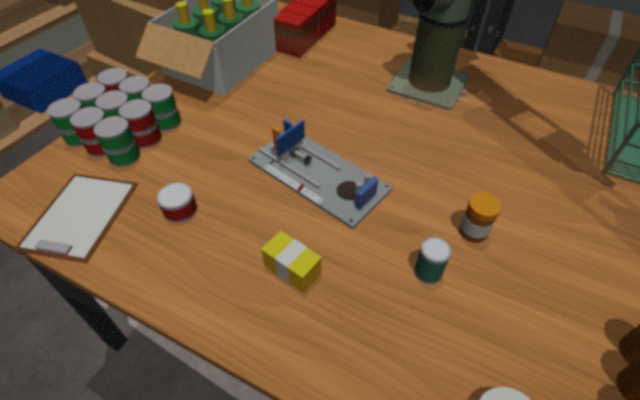

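The scene view confirms the green tin at about (433,258). In the crop, the clamp corners are at (122,58), (722,198), (664,480) and (60,342). The marker is at about (411,140), the needle at about (606,215) and the pad at (217,228).

```bash
cat >> h.py <<'E'
E
python3 - <<'E'
from h import *
C=cam("top")
f=lambda x,y,z=.012: pt(C,269.6+x/5,194.6+y/5,z)
A,B,D,E_=f(122,58),f(722,198),f(664,480),f(60,342)
print(np.linalg.norm(A-B),np.linalg.norm(B-D),np.linalg.norm(A-E_))
c=(A+B+D+E_)/4; y=(A-B)+(E_-D); yaw=np.arctan2(-y[0],y[1]);print("centre",c,"yaw",yaw)
Rz=R.from_euler("z",yaw).as_matrix()
L=lambda P:Rz.T@(P-c)
for n,p in dict(nest=f(217,228),mark=f(410,146,.02),needle=f(606,215,.02),fencetop=f(580,320,.095),fenceL=f(600,230,.095),fenceR=f(552,408,.095),nose=f(458,287,.032),posts=(f(157,186,.07)+f(142,250,.07))/2).items(): print(n,p,L(p))
o=env.get_obs();print("tool axes",rot(o["eef_rot"]).round(3))
S=cam("scene");print(pt(S,435,246,.08))
E
```

```text
0.3179098642140018 0.1474450080503419 0.1489313658820569
centre [ 0.48344822 -0.1062754   0.012     ] yaw -0.21642483784216518
nest [ 0.50356651 -0.01604027  0.012     ] [0.00027193 0.09245026 0.        ]
mark [ 0.54668472 -0.11439634  0.02      ] [0.06350516 0.00564787 0.008     ]
needle [ 0.51245972 -0.21496581  0.02      ] [ 0.0516748  -0.09992491  0.008     ]
fencetop [ 0.4652543  -0.18899703  0.095     ] [-5.90558823e-06 -8.46987954e-02  8.30000000e-02]
fenceL [ 0.50783225 -0.19842142  0.095     ] [ 0.04360255 -0.08476017  0.083     ]
fenceR [ 0.42377985 -0.17582709  0.095     ] [-0.04334092 -0.08074229  0.083     ]
nose [ 0.47592395 -0.13803382  0.032     ] [-0.00052896 -0.03263329  0.02      ]
posts [0.51050955 0.01641485 0.07      ] [8.36174271e-05 1.25639194e-01 5.80000000e-02]
tool axes [[-0.001  0.407  0.914]
 [-0.002  0.914 -0.407]
 [-1.    -0.002 -0.   ]]
[0.61213207 0.20434987 0.08      ]
```

```bash
python3 -m creep '{"delta_pos": [[0.9,-0.75,0],[1.8,-1.5,0],[2.7,-2.25,0],[3.6,-3,0],[4.5,-3.75,0],[5.4,-4.5,0],[6.3,-5.25,0],[7,-5.9,0]], "roll": [-1.5,-3,-4.5,-6,-7.5,-9,-10.5,-12], "gripper": [1,1,1,1,1,1,1,1]}'
python3 -m creep '{"delta_pos": [[0.8,-0.65,0],[1.6,-1.3,-0.2],[2.1,-1.8,-0.5],[2.1,-1.8,-0.8],[2.1,-1.8,-1],[2.1,-1.8,-1],[2.1,-1.8,-1],[2.1,-1.8,-1]], "roll": [-1.2,-2.4,-3.68,-3.68,-3.68,-3.68,-3.68,-3.68], "gripper": [1,1,1,1,1,1,1,1]}'
python3 - <<'E'
from h import *
o=env.get_obs();C=cam("wrist",o);im=env.snapshot("wrist");print(o["position"],rot(o["eef_rot"]).round(3),o["wrist_force"],o["t"])
for P in [(.614,.206,.08),(.614,.206,0)]: print(px(C,P))
cv2.imwrite("pics/w1.png",im[:,:,::-1])
E
```

```text
t: 0.9
position: [0.5154, 0.2873, 0.2307]
eef_rot: [0.524, 0.475, 0.524, -0.475]
wrist_force: [0.0, -0.0, 0.0]
width: 0.998
t: 1.7
position: [0.5976, 0.2185, 0.1922]
eef_rot: [0.444, 0.551, 0.443, -0.55]
wrist_force: [1.5, 0.6, 0.2]
width: 1.0
[0.59761197 0.2184703  0.19221876] [[ 0.001  0.977 -0.213]
 [ 0.    -0.213 -0.977]
 [-1.     0.001 -0.001]] [1.4506609  0.61422883 0.22154349] 1.7
[344.69060972 206.14609978]
[339.15210959 183.87441448]
```

View pics/w1.png

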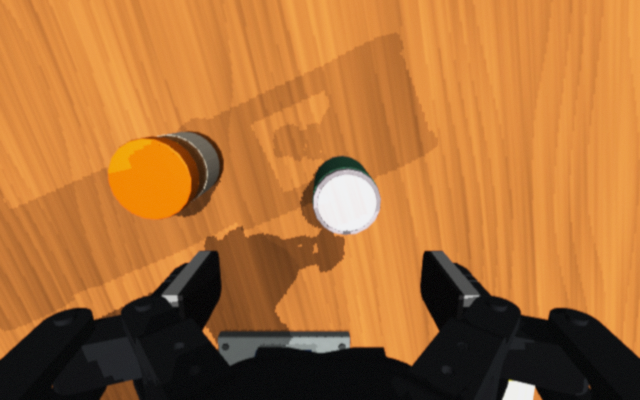

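The wrist view shows the tin's top at (347,202), within about 3 mm of the prediction, so the tin is at about (0.616, 0.209). The jar is on the left at (152,178), well clear. Next I move over the tin, descend and grip.

```bash
python3 -m creep '{"delta_pos": [[0.46,-0.24,0],[0.46,-0.24,-0.6],[0.46,-0.24,-1.4],[0.46,-0.24,-2.2],[0.46,-0.24,-3],[0.46,-0.24,-3.5],[0.46,-0.24,-3.75],[0.46,-0.24,-3.75]], "roll": [0,0,0,0,0,0,0,0], "gripper": [1,1,1,1,1,1,1,1]}'
python3 -m creep '{"delta_pos": [[0,0,0],[0,0,0],[0,0,0],[0,0,0],[0,0,0],[0,0,0],[0,0,0],[0,0,0]], "roll": [0,0,0,0,0,0,0,0], "gripper": [-0.5,-0.5,-0.5,-0.5,-0.5,-0.5,-0.5,-0.5]}'
```

```text
t: 2.55
position: [0.6152, 0.2079, 0.0401]
eef_rot: [-0.443, -0.55, -0.444, 0.552]
wrist_force: [0.2, 0.1, 1.0]
width: 1.0
t: 3.35
position: [0.6182, 0.2082, 0.0438]
eef_rot: [0.444, 0.552, 0.442, -0.55]
wrist_force: [0.3, 1.4, 6.0]
width: 0.616
```

```bash
python3 -m creep '{"delta_pos": [[0,0,0.8],[0,0,1.6],[0,0,2.4],[-0.4,-0.9,2.6],[-0.85,-1.8,2.6],[-1.3,-2.7,2.6],[-1.8,-3.6,2.6],[-2.1,-4.3,2.6]], "roll": [0,0,0,0,0,0,0,0], "gripper": [-0.5,-0.5,-0.5,-0.5,-0.5,-0.5,-0.5,-0.5]}'
python3 -m creep '{"delta_pos": [[-0.4,-0.8,0],[-0.71,-1.3,0],[-0.71,-1.3,0],[-0.71,-1.3,0],[-0.71,-1.3,0],[-0.71,-1.3,0],[-0.71,-1.3,0],[-0.71,-1.3,0]], "roll": [0,0,0,0,0,0,0,0], "gripper": [-0.5,-0.5,-0.5,-0.5,-0.5,-0.5,-0.5,-0.5]}'
python3 - <<'E'
from h import *
o=env.get_obs();C=cam("wrist",o);im=env.snapshot("wrist");print(o["position"],rot(o["eef_rot"]).round(3),o["wrist_force"],o["t"])
np.savez("w2.npz",*C)
p=o["position"]
print("tin top exp",px(C,[p[0],p[1],p[2]+.038]),"nest",px(C,[.5036,-.016,.012]),"posts",px(C,[.5105,.0164,.07]))
cv2.imwrite("pics/w2.png",im[:,:,::-1])
E
```

```text
t: 4.15
position: [0.5298, 0.0341, 0.1445]
eef_rot: [-0.442, -0.55, -0.443, 0.552]
wrist_force: [0.7, 0.0, -2.8]
width: 0.616
t: 4.95
position: [0.5041, -0.0157, 0.1452]
eef_rot: [-0.443, -0.551, -0.443, 0.551]
wrist_force: [0.5, -0.3, -2.8]
width: 0.617
[ 0.50407133 -0.01573174  0.14521223] [[-0.     0.977 -0.214]
 [ 0.    -0.214 -0.977]
 [-1.    -0.    -0.   ]] [ 0.45220203 -0.26490427 -2.81819548] 4.95
tin top exp [322.23592744 303.70453612] nest [320.76426409 189.54816533] posts [320.52700233 161.32074658]
```

View pics/w2.png

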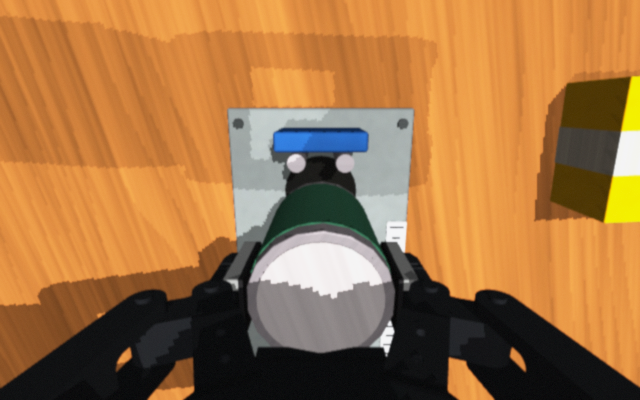

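The posts are at (296,162) and (345,163), within about 1 mm of the prediction. The tin is centred in the jaws and sits about 1.5 mm forward, so I shift back slightly, lower it and release.

```bash
python3 -m creep '{"delta_pos": [[0,-0.04,-0.5],[-0.01,-0.04,-1],[-0.01,-0.04,-1.5],[-0.01,-0.04,-1.9],[-0.01,-0.04,-2.1],[-0.01,-0.04,-2.2],[-0.01,-0.04,-2.28],[-0.01,-0.04,-2.28]], "roll": [0,0,0,0,0,0,0,0], "gripper": [-0.5,-0.5,-0.5,-0.5,-0.5,-0.5,-0.5,-0.5]}'
python3 -m creep '{"delta_pos": [[0,0,0],[0,0,0],[0,0,0],[0,0,0],[0,0,0],[0,0,0],[0,0,0],[0,0,0]], "roll": [0,0,0,0,0,0,0,0], "gripper": [0.5,0.7,0.9,0.9,0.9,0.9,0.9,0.9]}'
python3 -m creep '{"delta_pos": [[0,0,0.5],[0,0,1.2],[0,0,2.1],[0,0,3],[-0.2,-0.9,3],[-0.4,-1.8,3],[-0.6,-2.7,3],[-0.8,-3.6,3]], "roll": [0,0,0,0,0,0,0,0], "gripper": [0.9,0.9,0.9,0.9,0.9,0.9,0.9,0.9]}'
python3 - <<'E'
from h import *
o=env.get_obs();C=cam("wrist",o);im=env.snapshot("wrist");print(o["position"],o["t"])
np.savez("w3.npz",*C)
print("tin top exp",px(C,[.5036,-.016,.092]))
print("needle",px(C,[.5125,-.215,.02]),"mark",px(C,[.5467,-.1144,.02]))
cv2.imwrite("pics/w3.png",im[:,:,::-1])
E
```

```text
t: 5.8
position: [0.5044, -0.018, 0.0557]
eef_rot: [0.444, 0.551, 0.443, -0.551]
wrist_force: [-2.5, 1.0, 3.9]
width: 0.614
t: 6.6
position: [0.5034, -0.0179, 0.054]
eef_rot: [-0.443, -0.551, -0.443, 0.551]
wrist_force: [-0.4, -0.4, -0.3]
width: 0.957
t: 7.4
position: [0.471, -0.163, 0.1743]
eef_rot: [0.443, 0.551, 0.443, -0.551]
wrist_force: [-0.1, -0.1, -0.6]
width: 0.951
[ 0.47104729 -0.16303312  0.17431006] 7.4
tin top exp [321.85541669 -42.56041517]
needle [376.07001283 227.11955849] mark [395.27084015 110.84140177]
```

View pics/w3.png

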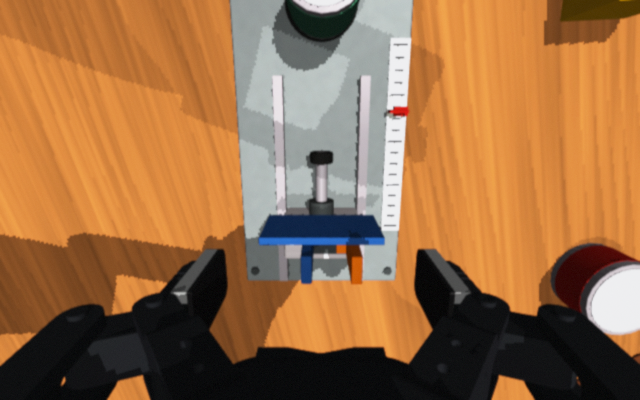

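```bash
python3 - <<'E'
from h import *
d=np.load("w3.npz");C=[d[k] for k in d.files]
c=np.array([.48345,-.10628,0]);Rz=R.from_euler("z",-.2164).as_matrix()
for n,u,v,z in [("mark",390,111.5,.02),("mark2",390,111.5,.014),("fence rear top L",261,243,.095),("fence rear top R",383,243,.095),("fence front top L",269,216,.095),("nose top",321,152,.042),("tin foot",320,40,.012),("lever rear",355,250,.1),("plate BL",246.5,281,.012),("plate BR",394.5,281,.012)]:
    p=pt(C,u,v,z);print(n,p.round(4),(Rz.T@(p-c)).round(4))
o=env.get_obs();print(o["position"],(Rz.T@(o["position"]-c)).round(4))
E
```

```text
mark [ 0.5422 -0.114   0.02  ] [0.059  0.0051 0.02  ]
mark2 [ 0.5434 -0.1143  0.014 ] [0.0602 0.005  0.014 ]
fence rear top L [ 0.4235 -0.1795  0.095 ] [-0.0428 -0.0844  0.095 ]
fence rear top R [ 0.5082 -0.1982  0.095 ] [ 0.0439 -0.0844  0.095 ]
fence front top L [ 0.4342 -0.1612  0.095 ] [-0.0363 -0.0642  0.095 ]
nose top [ 0.4777 -0.1323  0.042 ] [-0.0001 -0.0267  0.042 ]
tin foot [ 0.4961 -0.0449  0.012 ] [-0.0009  0.0627  0.012 ]
lever rear [ 0.4877 -0.1969  0.1   ] [ 0.0236 -0.0876  0.1   ]
plate BL [ 0.3755 -0.247   0.012 ] [-0.0752 -0.1606  0.012 ]
plate BR [ 0.5215 -0.2791  0.012 ] [ 0.0743 -0.1606  0.012 ]
[ 0.47022415 -0.16842873  0.17445991] [ 0.0004 -0.0635  0.1745]
```

The tin stands on the pad with its near foot edge at about (320,40), so its axis is about 3 mm short of the pad centre, which is fine. The marker tip is at (390,111), clamp y ≈ 0.005. The fence's rear edge is at v=243, which puts the leg at y ≈ -0.101. I'll go down astride the post and lever.

```bash
python3 -m creep '{"delta_pos": [[-0.27,-1.22,0],[-0.27,-1.22,0],[-0.27,-1.22,-0.8],[-0.27,-1.22,-1.6],[-0.27,-1.22,-2.3],[-0.27,-1.22,-2.8],[-0.27,-1.22,-3.05],[-0.27,-1.22,-3.05]], "roll": [0,0,0,0,0,0,0,0], "gripper": [0.75,0.75,0.75,0.75,0.75,0.75,0.75,0.75]}'
python3 - <<'E'
from h import *
o=env.get_obs();C=cam("wrist",o);im=env.snapshot("wrist");print(o["position"],o["wrist_force"],o["width"],o["t"])
np.savez("w4.npz",*C)
cv2.imwrite("pics/w4.png",im[:,:,::-1])
E
```

```text
t: 8.25
position: [0.4596, -0.2095, 0.0506]
eef_rot: [-0.442, -0.551, -0.444, 0.551]
wrist_force: [-0.1, 0.5, -0.4]
width: 0.874
[ 0.45960459 -0.20946012  0.05063017] [-0.06553657  0.50872511 -0.41823444] 0.8736687426650476 8.25
```

View pics/w4.png

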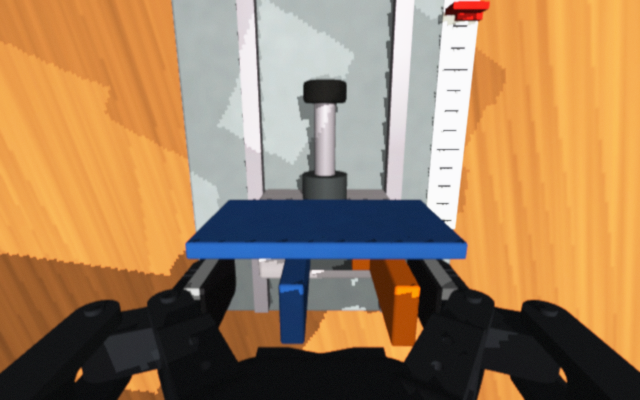

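The fingers are astride: the post's outer face is at u≈280 and the lever's at u≈418, so the leg's axis is about 1.5 mm to the right of the tool's centre. The marker is at (465,8) and the plunger is out. I'll push slowly while correcting x.

```bash
python3 -m creep '{"delta_pos": [[0.06,0.12,0],[0.11,0.3,0],[0.18,0.65,0],[0.26,1.0,0],[0.33,1.35,0],[0.41,1.7,0],[0.47,2,0],[0.52,2.2,0]], "roll": [0,0,0,0,0,0,0,0], "gripper": [0.75,0.75,0.75,0.75,0.75,0.75,0.75,0.75]}'
python3 -m creep '{"delta_pos": [[0.02,0.1,0],[0.04,0.2,0],[0.06,0.27,0],[0.08,0.34,0],[0.09,0.39,0],[0.1,0.44,0],[0.1,0.44,0],[0.1,0.44,0]], "roll": [0,0,0,0,0,0,0,0], "gripper": [0.75,0.75,0.75,0.75,0.75,0.75,0.75,0.75]}'
python3 - <<'E'
from h import *
o=env.get_obs();C=cam("wrist",o);im=env.snapshot("wrist");print(o["position"],o["wrist_force"],o["width"],o["t"])
np.savez("w5.npz",*C)
t=env.snapshot("top");s=env.snapshot("scene")
c=np.array([.48345,-.10628,0]);Rz=R.from_euler("z",-.2164).as_matrix()
print((Rz.T@(o["position"]-c)).round(4))
a=cv2.resize(t[200:290,285:415],(520,360),interpolation=cv2.INTER_CUBIC)
b=cv2.resize(s[120:230,245:395],(600,440),interpolation=cv2.INTER_CUBIC)
cv2.imwrite("pics/s5.png",b[:,:,::-1]);cv2.imwrite("pics/t5.png",a[:,:,::-1])
cv2.imwrite("pics/w5.png",im[:,:,::-1])
m=np.zeros((600,800,3),np.uint8);m[:250,:400]=cv2.resize(im,(400,250));m[:277,400:800]=cv2.resize(a,(400,277));m[280:600,:436]=cv2.resize(b,(436,320))
cv2.imwrite("pics/m5.png",m[:,:,::-1])
E
```

```text
t: 9.1
position: [0.4813, -0.121, 0.0519]
eef_rot: [-0.443, -0.551, -0.444, 0.551]
wrist_force: [-1.6, -1.1, 0.2]
width: 0.875
t: 9.9
position: [0.485, -0.105, 0.0518]
eef_rot: [-0.443, -0.551, -0.443, 0.551]
wrist_force: [-2.6, -2.2, -0.4]
width: 0.872
[ 0.48498138 -0.10503072  0.05181852] [-2.56300388 -2.22062507 -0.37077205] 0.871763654576441 9.9
[0.0012 0.0015 0.0518]
```

View pics/m5.png

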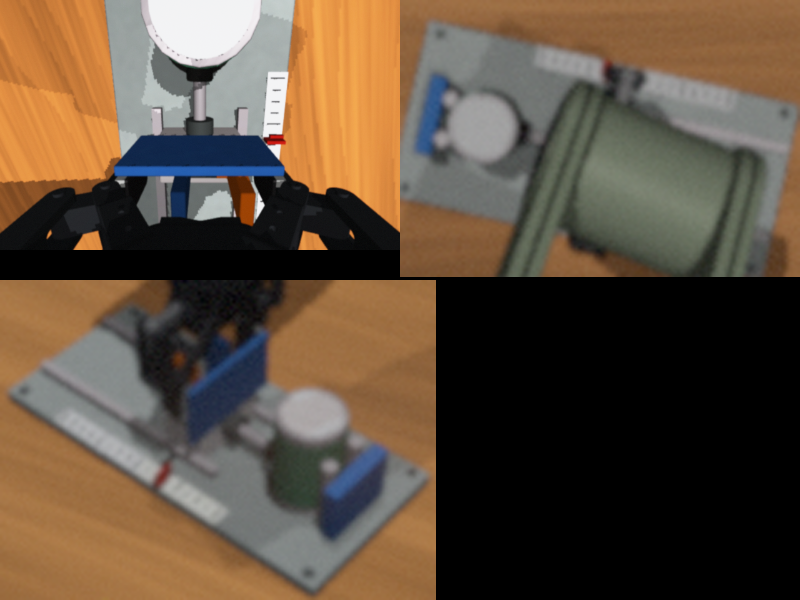

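The tin is now touched by the plunger, and the fence has come up to about marker level. I need the needle, so I'll enlarge the scene and wrist crops.

```bash
python3 - <<'E'
import cv2,numpy as np
w=cv2.imread("pics/w5.png");s=cv2.imread("pics/s5.png")
m=np.zeros((560,800,3),np.uint8)
m[:,:400]=cv2.resize(w[200:312,400:480],(400,560),interpolation=cv2.INTER_CUBIC)
# s5 is 4x scene crop origin (245,120)
m[:,400:]=cv2.resize(s[160:300,170:270],(400,560),interpolation=cv2.INTER_CUBIC)
cv2.imwrite("pics/m6.png",m)
E
```

```text
(no output)
```

View pics/m6.png

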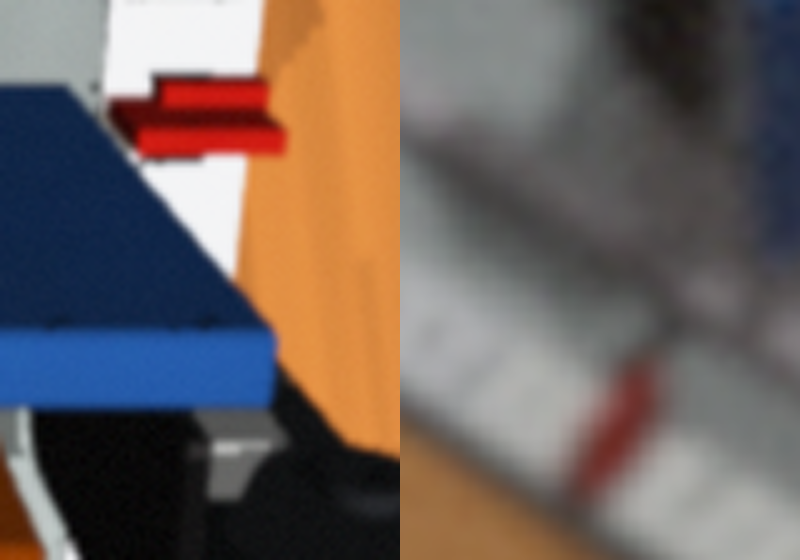

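```bash
python3 - <<'E'
from h import *
d=np.load("w5.npz");C=[d[k] for k in d.files]
c=np.array([.48345,-.10628,0]);Rz=R.from_euler("z",-.2164).as_matrix()
L=lambda p:(Rz.T@(p-c)).round(4)
print("mark",L(pt(C,421.6,221,.024)),L(pt(C,421.6,221,.014)),"fence rear",L(pt(C,400,281.4,.095)),"front top",L(pt(C,400,265.5,.095)),"fence bottom front",L(pt(C,400,217,.042)))
S=cam("scene")
g=lambda x,y:(244.6+(170+(x-400)/4)/4,119.6+(160+y/4)/4)
for n,x,y,z in [("mark inner",645,355,.02),("mark outer",585,490,.016),("needle?",655,330,.016),("needle?",670,300,.016)]: print(n,g(x,y),L(pt(S,*g(x,y),z)))
o=env.get_obs();print(o["position"],L(o["position"]))
for x in (.04,.045,.052):
  for ly in (-.004,.0,.005):
    q=px(S,Rz@[x,ly,.016]+c); u,v=((q-[244.6,119.6])*4-[170,160])*4; print(x,ly,u+400,v)
E
```

```text
mark [0.0547 0.0096 0.024 ] [0.0579 0.0061 0.014 ] fence rear [0.0268 0.0132 0.095 ] front top [0.0264 0.0189 0.095 ] fence bottom front [0.0386 0.0178 0.042 ]
mark inner (302.4125, 181.7875) [ 0.0555 -0.0011  0.02  ]
mark outer (298.6625, 190.225) [0.0774 0.0074 0.016 ]
needle? (303.0375, 180.225) [ 0.0482 -0.0059  0.016 ]
needle? (303.975, 178.35) [ 0.0424 -0.0083  0.016 ]
[ 0.48526009 -0.10510938  0.05192893] [0.0015 0.0015 0.0519]
0.04 -0.004 703.6916132663523 304.78922565085077
0.04 0.0 724.6257085375369 317.9562527498556
0.04 0.005 750.8930989120922 334.4777902895253
0.045 -0.004 680.220948507304 323.9998095019678
0.045 0.0 701.1701027896038 337.23390680684224
0.045 0.005 727.4566508634266 353.8397673743111
0.052 -0.004 647.1549764976339 351.06408886651207
0.052 0.0 668.1249941476749 364.3929654779563
0.052 0.005 694.4380908462012 381.11798807988043
```

All cues put the leg at y ≈ -0.0035 and the marker at about +0.0055, so I push another 9 mm.

```bash
python3 -m creep '{"delta_pos": [[0.01,0.05,0],[0.02,0.1,0],[0.03,0.15,0],[0.04,0.19,0],[0.05,0.22,0],[0.05,0.22,0],[0.05,0.22,0],[0.05,0.22,0]], "roll": [0,0,0,0,0,0,0,0], "gripper": [0.75,0.75,0.75,0.75,0.75,0.75,0.75,0.75]}'
python3 - <<'E'
from h import *
o=env.get_obs();C=cam("wrist",o);im=env.snapshot("wrist");print(o["position"],o["wrist_force"],o["t"])
np.savez("w7.npz",*C)
s=env.snapshot("scene").astype(float)
for i in range(3): s+=env.snapshot("scene")
s=(s/4).astype(np.uint8)
c=np.array([.48345,-.10628,0]);Rz=R.from_euler("z",-.2164).as_matrix()
print((Rz.T@(o["position"]-c)).round(4))
for i in range(3):o=env.get_obs();print((Rz.T@(o["position"]-c)).round(4))
cv2.imwrite("pics/s7.png",s[:,:,::-1]);cv2.imwrite("pics/w7.png",im[:,:,::-1])
m=np.zeros((600,800,3),np.uint8)
m[:,:400]=cv2.resize(im[190:310,400:480],(400,600),interpolation=cv2.INTER_CUBIC)
m[:,400:]=cv2.resize(s[150:210,280:320],(400,600),interpolation=cv2.INTER_CUBIC)
cv2.imwrite("pics/m7.png",m[:,:,::-1])
E
```

```text
t: 10.85
position: [0.4873, -0.0961, 0.052]
eef_rot: [-0.443, -0.551, -0.443, 0.551]
wrist_force: [-3.3, -2.4, -1.3]
width: 0.877
[ 0.48730807 -0.09610449  0.05199214] [-3.3317654  -2.3603555  -1.34457928] 10.85
[0.0016 0.0108 0.052 ]
[0.002  0.0108 0.0522]
[0.002  0.0108 0.0522]
[0.002  0.0108 0.0522]
```

View pics/m7.png

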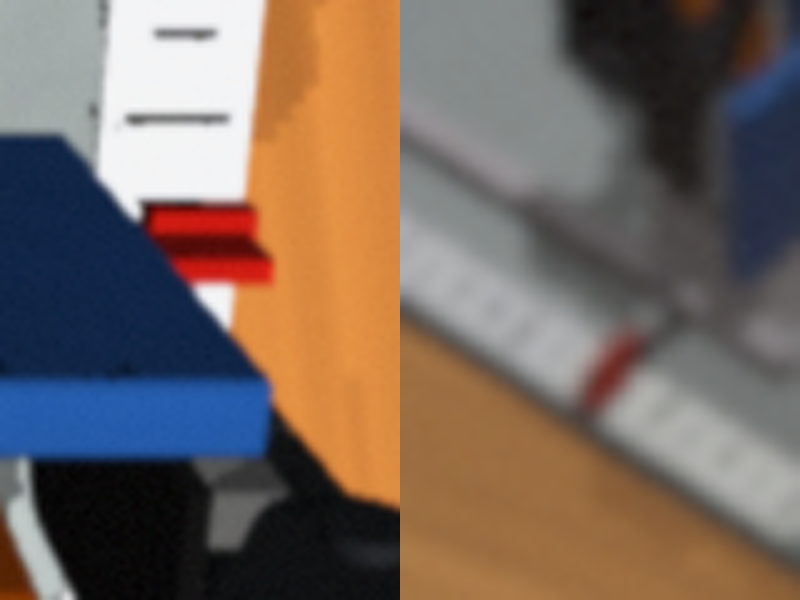

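In the scene crop, the needle (dark line from (690,310) to (645,348)) runs into the red marker at (635,340), aligned to about 2 mm. TCP kinematics put the leg at 0.0058 against the marker at 0.0055. I'll close the fingers.

```bash
python3 -m creep '{"delta_pos": [[0,0,0],[0,0,0],[0,0,0],[0,0,0],[0,0,0],[0,0,0],[0,0,0],[0,0,0]], "roll": [0,0,0,0,0,0,0,0], "gripper": [0.75,0.5,0.2,0,-0.2,-0.5,-0.8,-0.8]}'
python3 -m creep '{"delta_pos": [[0,0,0],[0,0,0],[0,0,0],[0,0,0],[0,0,0],[0,0,0],[0,0,0],[0,0,0]], "roll": [0,0,0,0,0,0,0,0], "gripper": [-0.8,-0.8,-0.8,-0.8,-0.8,-0.8,-0.8,-0.8]}'
python3 - <<'E'
from h import *
o=env.get_obs();C=cam("wrist",o);im=env.snapshot("wrist");print(o["position"],o["wrist_force"],o["width"]*85,o["t"])
np.savez("w8.npz",*C)
s=env.snapshot("scene").astype(float)
for i in range(3): s+=env.snapshot("scene")
s=(s/4).astype(np.uint8)
c=np.array([.48345,-.10628,0]);Rz=R.from_euler("z",-.2164).as_matrix()
o=env.get_obs();print((Rz.T@(o["position"]-c)).round(4))
m=np.zeros((600,800,3),np.uint8)
m[:250,:400]=cv2.resize(im,(400,250),interpolation=cv2.INTER_AREA)
m[250:600,:400]=cv2.resize(im[200:305,400:520],(400,350),interpolation=cv2.INTER_CUBIC)
m[:,400:]=cv2.resize(s[150:210,280:320],(400,600),interpolation=cv2.INTER_CUBIC)
cv2.imwrite("pics/m8.png",m[:,:,::-1])
E
```

```text
t: 11.9
position: [0.486, -0.0964, 0.0554]
eef_rot: [-0.442, -0.55, -0.444, 0.552]
wrist_force: [-18.3, -0.0, 27.8]
width: 0.335
t: 12.7
position: [0.486, -0.0963, 0.0554]
eef_rot: [-0.442, -0.55, -0.444, 0.552]
wrist_force: [-19.7, 0.1, 28.8]
width: 0.332
[ 0.48603468 -0.09633013  0.05535243] [-19.67518581   0.05570947  28.83209365] 28.24807314250538 12.7
[0.0004 0.0103 0.0554]
```

View pics/m8.png

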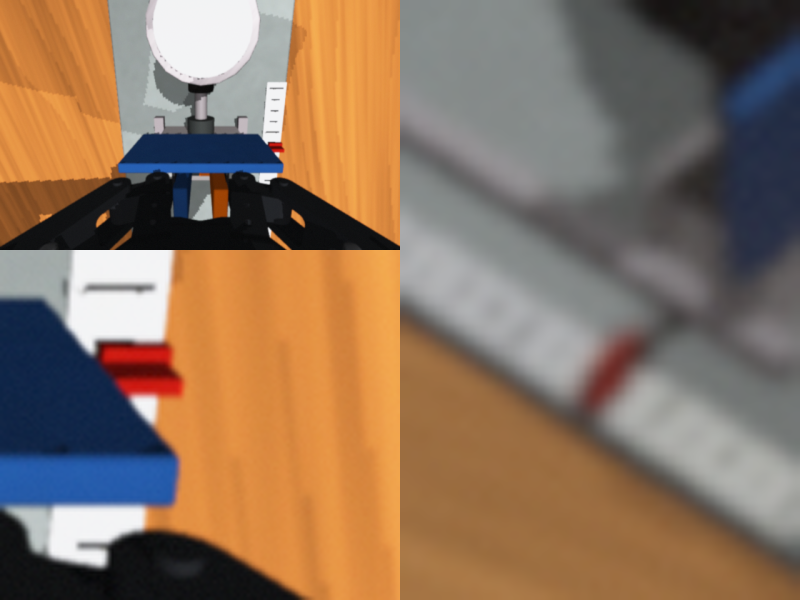

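```bash
python3 -c "
from station import env
print(env.get_obs()['wrist_force'],env.get_obs()['joint_vel'].round(3)); print(env.job_done())"
```

```text
[-19.09651337   0.43027248  28.26862737] [ 0.001 -0.002 -0.001 -0.     0.    -0.002]
the job is handed in; nothing more can be done
None
```

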